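# Tare the bench balance through its recessed key

## Robot

A 6-joint arm with a two-finger parallel gripper is mounted at the origin on a cart in front of the work surface, level with it; the furniture and walls round the work are solid. World frame = base frame: x ahead of the robot, y to its left, z up, the work surface at z = 0. Lengths are in m, angles in rad, forces in N, time in s.
With the tool pointing down it reaches from about 0.4 to 0.825 m from the base axis. Payload 7 kg.
Tool frame: the origin (TCP) lies on the mounting face of the last link; the fingertips stand arm.tcp_to_tips ahead of it and the grasp point (between the pads) lies 155 mm ahead of it (arm.tcp_to_tips is the distance from the TCP to the fingertips, in m); x points along the fingers, y is the direction in which the jaws open and shut, and the axes are right-handed (so a half turn about x gives the same grasp; the last joint's range is limited). The gripper opens to 85 mm and grips with 20 to 120 N. Pads are 22 mm wide; open, the fingers measure 114 mm over their backs; the gripper's body (76 mm by 85 mm) begins 54 mm behind the grasp point. The pads swing forward as they close: fully open they stand 13 mm farther back than shut.
Start: joints at [1.395, 0.359, 0.012, 0, -1.224, -0.288], TCP at [0.302, 0.604, 0.405] pointing down, gripper open.
Joint ranges: [-3.07, 3.07], [-1.43, 2.12], [-1.02, 1.25], [-3.03, 1.67], [-3.05, -0], [-3.03, 3.03]. Speed limits (rad/s): [2.39, 2.39, 3.01, 3.14, 3.14, 3.14].

## Interface

Orientations are given as [roll, pitch, yaw] about the fixed x, y, z axes, in that order (R = Rz(yaw) Ry(pitch) Rx(roll)).
In Python, from cell import arm, optics gives the robot as it stands. The module is installed in compiled form; this text tells all that it offers.
- The arm moves only by the shell command python3 -m handwheel 'ROWS' [FORCE]. ROWS is JSON, a list of rows, each a list of 7 numbers: the shift along the tool's x, y, z in mm, then the turn, a rotation vector about the tool's x, y, z in rad, then the closure, from 0 (fully open) to 1 (shut). In form: [[tx, ty, tz, rx, ry, rz, hand], ...]. A call has 1 to 12 rows; each row shifts and turns the pose as measured when the row begins, along the tool's axes as they then stand; what a row does not reach is not made up. A row lasts 1/10 s, in which the tool goes at most 50 mm and 8.59 degrees, less where a joint would pass 70% of its speed; a pose out of reach is approached as far as the arm can. A call is refused whole if a number of a shift passes 50 or a number of a turn 0.15, either way. A call with a gripper value outside its range is refused whole. The fingers move at their own pace and stop on an object; FORCE is the grip in N (left out, the last holds). Time passes only in rows, so rows that do not move let the fingers close. It gives the time, the measured TCP pose, the force and the opening at its end, in the units of the state.
- arm.state(): the state, without advancing time (a new reading comes with each control period).
- optics.snapshot(name): name is "scene" or "top" or "wrist"; returns the picture (384x512x3 uint8, red, green, blue); there is no depth.
- optics.get_calibration(name): a dict with "vertical_fov" (degrees; the focal length in pixels is half the picture's height over the tangent of half this angle, whatever the lens; pixels are square), "cx", "cy" (the principal point, pixels), "view" (4x4, takes a point from world to camera coordinates). Camera axes: x right, y down, z forward; pixel columns grow to the right and rows downward; lengths in m; the calibration is good to about 2 mm. A picture is of the moment at which its call begins: read the wrist's pose just before it. get_calibration takes no time and is no camera call; for the wrist camera it gives the pose at the moment of the call.
- arm.close_job(): hands the job in, once; it reports no verdict.
Trained networks look in the newest picture that a camera, given by its name, has taken for a name from the list of things; names that differ only in an ending like _2 or _b are one class to them, and where a whole thing is asked for, a point or a joint stands for the part that bears it (a point fixed in the world has none). Each returns a list of dicts, best first, with "p" (0 to 1); they miss things now and then, are a little off and sometimes report something else, mostly with a low value. They report only what shows in the picture. A call takes as long as a camera call. They do not tell look-alikes from the thing itself.
- optics.find_in(query, camera): "bbox" ([left, top, width, height] in pixels, round what is visible of it).
- optics.masks_of(query, camera): "pixels" (384x512 bool, what is visible of it) and "bbox" ([left, top, width, height] in pixels, round what is visible of it).
- optics.spot_point(query, camera): "at" ([column, row] in pixels: a listed point, or the origin of a listed thing).
The state is a dict: "clock": time; "joint_positions": joint angles; "dq": joint speeds; "effort": joint torques, N m; "ee_pos": TCP position; "eef_rot": TCP orientation; "ft_force": force on the tool from outside, world axes, zero at the start; "wrist_torque": the same for the moment, N m; "finger_gap": finger opening in m.
Only numpy, scipy, OpenCV 4.12 (cv2) and the standard library are available. Lean on these libraries where they do the work, as an engineer would, in place of code of your own. Each camera call takes 0.05 s, during which the arm holds its last target.

## Task

Tare the balance with the empty beaker standing on its pan: push the green-ridged shutter back to open the well, press the sunken green key all the way down for a moment with a fingertip, let it come up, then push that shutter fully shut again. Leave the orange shutter and key alone, and do not pick anything up: the beaker stays where it is on the pan, and the vials and the tape beside the balance stay where they are.

Things in the scene. Friction and masses are not known exactly. Their poses are not given: they have to be found in the camera images.
- balance: white bench balance, fixed, deck about 60 mm high. Origin on the worktop midway between the two wells; x to its back, y to its left; runs x = -85 to +215, y = -110 to +110 mm. Two key units side by side at y = +-44 mm (which is left varies); steel pan 106 mm across at x = 155 mm, its top 70 mm above the worktop
- tare_unit: fixed grey unit, green ridge and key, 86 x 128 mm in the balance's front deck, flat top 60 mm above the worktop. Origin on the worktop plumb under the centre of its well; x to the balance's back (away from the robot at yaw 0), y left. Well: straight-sided, 34 mm along x by 52 mm along y, centred on the origin. Guide rails along x at y = +-34 mm, top 65 mm above the worktop
- cal_unit: the calibration unit beside it, exactly alike but with orange ridge and key, origin and axes alike: leave it alone
- tare_key_face (a point): green key at the bottom of the tare well, 26 mm along x by 42 mm along y; unpressed, its face is 22 mm below the deck (38 mm above the worktop). This point is the centre of the key's face and moves with it; axes as the unit's
- tare_ridge (a point): green ridge on the black sliding shutter of the tare unit: 10 mm along x, 50 mm along y, rising 16 mm from the shutter plate (plate top 64 mm, ridge top 80 mm above the worktop). This point is the centre of its top and moves with it; axes as the unit's. 10 mm in front of the well's centre when shut. Plate 46 x 63 mm, centred 10 mm behind the ridge
- tare_shutter (a joint): the tare (green-ridged) shutter, sliding along its unit's x, in m: 0 fully shut (plate over the well), 0.050 fully open (pushed to its stop toward the back); from 0.040 the well is clear. Friction about 1.5 N, stays where left
- tare_key (a joint): travel of the green tare key, downward, in m: 0 up, 0.005 all the way down at a stop; a spring resists with 1.5 N at the top and 4 N at the bottom and lifts it again
- cal_shutter (a joint): the calibration (orange-ridged) shutter, sliding along its unit's x, in m: 0 fully shut (plate over the well), 0.050 fully open (pushed to its stop toward the back); from 0.040 the well is clear. Friction about 1.5 N, stays where left
- cal_key (a joint): travel of the orange calibration key, downward, in m: 0 up, 0.005 all the way down at a stop; a spring resists with 1.5 N at the top and 4 N at the bottom and lifts it again
- glass_beaker: empty glass beaker with a spout, 66 x 57 x 69 mm tall, standing on the pan; origin at the centre of its underside, z up
- red_vial: white vial with a red cap, 32 mm across, 75 mm tall, standing on the worktop right of the balance; origin at the centre of its underside, z up
- blue_vial: white vial with a blue cap, 27 mm across, 56 mm tall, standing on the worktop right of the balance; origin at the centre of its underside, z up
- black_tape: roll of black tape, 51 mm across, 19 mm tall, lying on the worktop left of the balance; origin at the centre of its underside, z up
Mind the look-alikes: they are no part of the job. What is shaped like the glass_beaker but black or blue is not meant.

How it is judged:
On the way, in this order (a step that is already met when the one before it is completed fails the run):
1. the green-ridged shutter is pushed back until the well is clear (0.040 m or more) (value of joint tare_shutter above 0.04 m), for 0.1 s.
2. the green key is pressed at least 4 mm down for 0.2 s by the fingers (value of joint tare_key above 0.004 m and contact force between the fingers and tare_unit above 0.5 N), for 0.2 s.
3. the key is up again and the green-ridged shutter is shut to within 5 mm (value of joint tare_key below 0.001 m and value of joint tare_shutter below 0.005 m), for 0.1 s.
At the end, for the whole second after the job is handed in: Green-ridged shutter shut to within 5 mm and green key up (under 1 mm); orange key up, orange shutter no more than 15 mm open; beaker at rest, upright and within 15 mm of its start; vials upright, vials and tape within 20 mm of their starts (all of step 3 and value of joint cal_key below 0.001 m and value of joint cal_shutter below 0.015 m and distance of glass_beaker from where it was at the start of the episode below 0.015 m and distance of each of red_vial, blue_vial, black_tape from where it was at the start of the episode below 0.02 m and angle between each of glass_beaker, red_vial, blue_vial's own z axis and vertical below 0.15 rad and linear speed of glass_beaker below 0.02 m/s); the robot touches nothing.
It fails at once if the orange key is pressed more than 2 mm (value of joint cal_key above 0.002 m).
It fails at once if the orange shutter is opened beyond 15 mm (value of joint cal_shutter above 0.015 m).
It fails at once if the beaker is lifted, pushed away (more than 15 mm) or tipped (distance of glass_beaker from where it was at the start of the episode above 0.015 m or angle between glass_beaker's own z axis and vertical above 0.3 rad).
It fails at once if a vial or the tape roll is lifted, pushed away (more than 20 mm) or tipped (distance of any of red_vial, blue_vial, black_tape from where it was at the start of the episode above 0.02 m or angle between any of red_vial, blue_vial, black_tape's own z axis and vertical above 0.3 rad).
It also fails if it takes over 45 s, if anything falls off the work surface, if the arm or the gripper's body presses on something with over 40 N, if the wrist force passes 120 N, or if a joint passes its speed limit or range.

## Working session

There is one attempt and no reset: what is moved stays moved. The work goes in short steps, Python scripts to look and compute and a shell command to move; the robot and the scene stay as the last step left them, time stands still between calls to the robot, and variables do not carry over. Pictures are saved under pics/ and viewed, and the job is handed in when it is done.

```bash
mkdir -p pics; cat > h.py <<'E'
import numpy as np, cv2
from cell import arm, optics
def save(n,img): cv2.imwrite(f'pics/{n}.png',cv2.cvtColor(img,cv2.COLOR_RGB2BGR))
def K(c):
    f=192/np.tan(np.radians(c['vertical_fov'])/2); return f,c['cx'],c['cy'],np.array(c['view'])
def ray(c,px,z):
    f,cx,cy,V=K(c); R=V[:3,:3];t=V[:3,3]; o=-R.T@t
    d=R.T@np.array([(px[0]-cx)/f,(px[1]-cy)/f,1]); return o+d*(z-o[2])/d[2]
def proj(c,p):
    f,cx,cy,V=K(c); q=V[:3,:3]@np.array(p)+V[:3,3]; return np.array([cx+f*q[0]/q[2],cy+f*q[1]/q[2]])
E
python3 - <<'E'
from h import *
s=arm.state(); print(s, arm.tcp_to_tips)
for n in ('scene','top'):
    save(n+'0',optics.snapshot(n)); c=optics.get_calibration(n); print(n,c['vertical_fov'],np.round(c['view'],3).tolist())
    for q,z in (('tare_ridge',.08),('tare_key_face',.064),('tare_unit',0),('cal_unit',0),('balance',0),('glass_beaker',.07)):
        for d in optics.spot_point(q,n)[:3]: print(q,np.round(d['at'],1),round(d['p'],2),np.round(ray(c,d['at'],z),4))
E
```

```text
{'clock': 0.0, 'joint_positions': array([ 1.39511962e+00,  3.59375702e-01,  1.10473820e-02, -3.25181549e-04,
       -1.22409528e+00, -2.88072133e-01]), 'dq': array([-3.71887446e-05,  4.59904778e-04, -1.20994070e-04,  5.98346409e-04,
       -1.86330956e-03,  1.15397864e-03]), 'effort': array([-1.77323363e-03, -5.83320129e+01,  2.93419844e+01,  6.93688363e+00,
       -5.90920899e-03, -2.56982254e-06]), 'ee_pos': array([0.30186476, 0.6035192 , 0.40377018]), 'eef_rot': array([ 1.67320286,  1.56914058, -1.93224938]), 'ft_force': array([-0.27470739,  0.57929649,  0.76812352]), 'wrist_torque': array([-0.00852081,  0.01573253, -0.00542266]), 'finger_gap': 0.085378350841703} 0.1734
scene 46.371239644480156 [[0.729, -0.684, -0.009, -0.277], [-0.445, -0.465, -0.765, 0.404], [0.52, 0.562, -0.644, 0.604], [0.0, 0.0, 0.0, 1.0]]
tare_ridge [239.4 218.1] 0.93 [0.4859 0.1494 0.08  ]
tare_key_face [242.1 217. ] 0.48 [0.5029 0.1607 0.064 ]
tare_unit [241.5 243.7] 0.78 [0.4914 0.1521 0.    ]
cal_unit [216.  223.3] 0.55 [0.4917 0.2365 0.    ]
balance [229.8 234.5] 0.92 [ 0.4912  0.1895 -0.    ]
glass_beaker [204.6 178.1] 0.73 [0.5228 0.3073 0.07  ]
glass_beaker [279.6 177.2] 0.7 [0.646  0.1934 0.07  ]
glass_beaker [235.3 154.2] 0.7 [0.6331 0.3282 0.07  ]
top 57.59628102074126 [[0.011, -0.999, -0.03, 0.199], [-0.992, -0.007, -0.122, 0.559], [0.122, 0.031, -0.992, 0.849], [0.0, 0.0, 0.0, 1.0]]
tare_ridge [271.2 216.6] 0.69 [0.4841 0.1473 0.08  ]
tare_ridge [321.4 217.7] 0.22 [0.4827 0.0282 0.08  ]
tare_unit [269.5 216.3] 0.7 [0.4882 0.1489 0.    ]
tare_unit [235.1 214.1] 0.41 [0.4931 0.2391 0.    ]
cal_unit [234.3 213.7] 0.92 [0.4941 0.2413 0.    ]
glass_beaker [254.4 153.3] 0.88 [0.6403 0.1889 0.07  ]
glass_beaker [343.9 171.5] 0.85 [ 0.5959 -0.0297  0.07  ]
glass_beaker [182.6 142.6] 0.76 [0.6668 0.3685 0.07  ]
```

```bash
python3 - <<'E'
from h import *
for n,(x,y,w,h) in (('scene0',(130,120,256,192)),('top0',(150,100,240,180))):
    i=cv2.imread(f'pics/{n}.png'); cv2.imwrite(f'pics/{n}c.png',cv2.resize(i[y:y+h,x:x+w],(w*3,h*3),interpolation=cv2.INTER_CUBIC))
E
```

```text
(no output)
```

View pics/scene0.png

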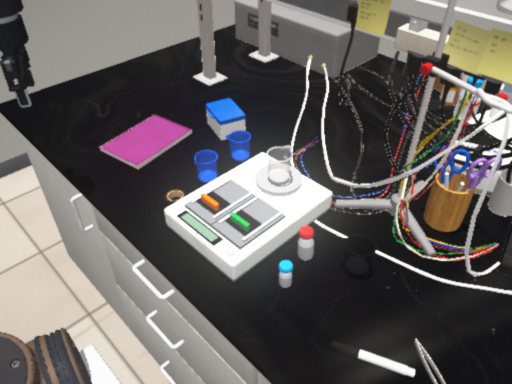

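View pics/scene0c.png

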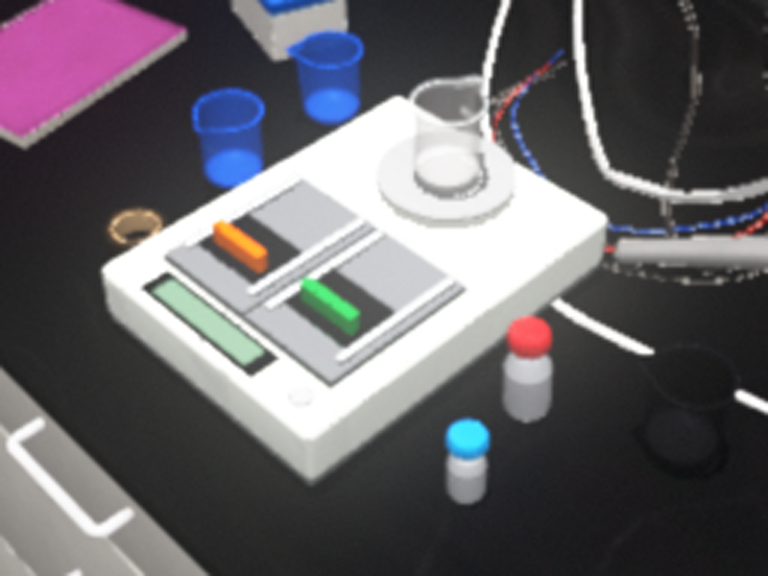

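View pics/top0c.png

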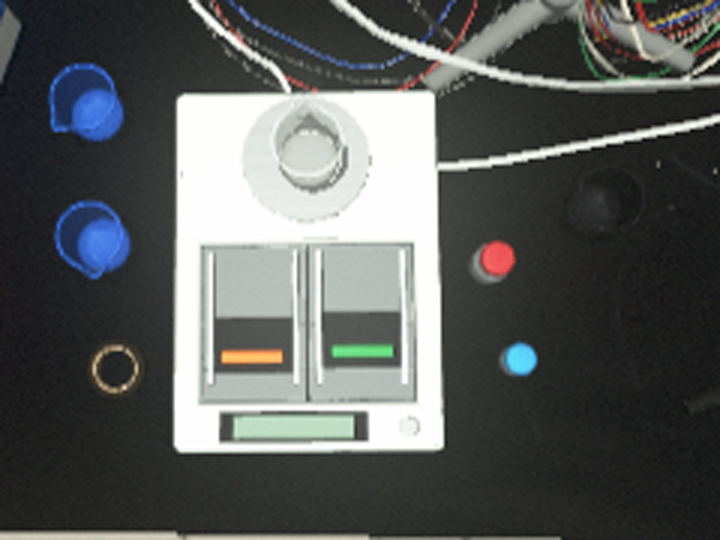

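Candidates in the top picture: the green ridge at (271,217) is the target. The look-alikes are the orange ridge at (234,219), the light-green LCD at (248,242) and the round button at (287,242). The clear beaker is on the pan at (253,150). I'll measure the yaw and get the tool orientation next.

```bash
python3 - <<'E'
from h import *
from scipy.spatial.transform import Rotation as Ro
s=arm.state(); R=Ro.from_euler('xyz',s['eef_rot']).as_matrix(); print(np.round(R,4).tolist())
t=optics.get_calibration('top'); sc=optics.get_calibration('scene')
for n,c in (('top',t),('scene',sc)):
    i=cv2.imread(f'pics/{n}0.png'); hsv=cv2.cvtColor(i,cv2.COLOR_BGR2HSV)
    for nm,lo,hi in (('green',(55,120,60),(80,255,255)),('orange',(8,140,120),(20,255,255))):
        m=cv2.inRange(hsv,lo,hi); k,l,st,ce=cv2.connectedComponentsWithStats(m)
        for j in range(1,k):
            if st[j,4]>30:
                pts=np.argwhere(l==j)[:,::-1].astype(np.float32); r=cv2.minAreaRect(pts)
                print(n,nm,ce[j].round(1),st[j],np.round(ray(c,ce[j],.08),4))
                if n=='top':
                    w=np.array([ray(c,p,.08)[:2] for p in pts]); w-=w.mean(0); u,sv,v=np.linalg.svd(w); print('dir',v[0])
    if n=='top':
        # balance white outline
        m=cv2.inRange(hsv,(0,0,150),(180,50,255)); m[:, :200]=0;m[:,300:]=0
        k,l,st,ce=cv2.connectedComponentsWithStats(m); j=1+np.argmax(st[1:,4]); print(st[j])
        g=cv2.cvtColor(i,cv2.COLOR_BGR2GRAY)
        # left/right edges by row
        for rows in range(150,245,15):
            row=g[rows].astype(float); d=np.diff(row); L=200+np.argmax(d[200:230]); Rr=280+np.argmin(d[280:305])
            print(rows,L,Rr,ray(t,(L+.5,rows),.06)[:2].round(4),ray(t,(Rr+.5,rows),.06)[:2].round(4))
E
```

```text
[[-0.0, -0.4474, -0.8944], [0.0001, -0.8944, 0.4474], [-1.0, -0.0, 0.0001]]
top green [382.2  92.7] [369  84  28  16  54] [ 0.7921 -0.1256  0.08  ]
dir [-0.49561449  0.86854262]
top green [271.  216.6] [261 215  20   4  74] [0.484  0.1477 0.08  ]
dir [ 0.03712753 -0.99931054]
top orange [233.5 218.5] [224 217  20   4  80] [0.4787 0.2373 0.08  ]
dir [ 0.00961151 -0.99995381]
[ 200   81  100  170 9325]
150 208 294 [0.6505 0.3046] [0.6514 0.089 ]
165 208 295 [0.6122 0.3036] [0.6133 0.0867]
180 208 295 [0.5743 0.3026] [0.5757 0.0869]
195 207 296 [0.5368 0.3042] [0.5385 0.0847]
210 207 296 [0.4996 0.3033] [0.5016 0.0849]
225 207 296 [0.4629 0.3023] [0.4652 0.0851]
240 207 297 [0.4266 0.3014] [0.4291 0.0829]
scene green [430.9 148.5] [417 136  29  25  66] [0.9748 0.0124 0.08  ]
scene green [239.6 219.5] [231 213  19  14 105] [0.4835 0.1461 0.08  ]
scene green [397.2 238.5] [393 231  11  14  42] [ 0.6634 -0.0968  0.08  ]
scene green [446. 253.] [436 252  23   3  43] [ 0.6959 -0.1779  0.08  ]
scene orange [449.4 204.4] [ 430  173   44   59 1557] [ 0.8225 -0.1166  0.08  ]
scene orange [209.9 201.5] [201 194  18  17 158] [0.4749 0.2283 0.08  ]
```

```bash
python3 -m handwheel '[[0,0,0,-0.12,0,0,1],[0,0,0,-0.12,0,0,1],[0,0,0,-0.12,0,0,1],[0,0,0,-0.12,0,0,1],[0,50,-17,0,0,0,1],[0,50,-17,0,0,0,1],[0,50,-17,0,0,0,1],[0,50,-17,0,0,0,1],[0,50,-17,0,0,0,1],[0,50,-17,0,0,0,1],[0,50,-17,0,0,0,1],[0,50,-17,0,0,0,1]]'
python3 - <<'E'
from h import *
from scipy.spatial.transform import Rotation as Ro
s=arm.state(); R=Ro.from_euler('xyz',s['eef_rot']).as_matrix(); print(s['ee_pos'],np.round(R,4).tolist(),s['joint_positions'])
save('w1',optics.snapshot('wrist'))
E
```

```text
clock: 1.9
ee_pos: [0.4443, 0.2282, 0.4039]
eef_rot: [-2.744, 1.568, 0.443]
ft_force: [1.2, 0.4, 0.1]
finger_gap: 0.0002
[0.44428729 0.22816067 0.40394187] [[0.0023, 0.0457, -0.999], [0.0011, -0.999, -0.0457], [-1.0, -0.001, -0.0023]] [ 0.86902839  0.06672147 -0.36841141  0.00115874 -1.13335113  0.74696469]
```

View pics/w1.png

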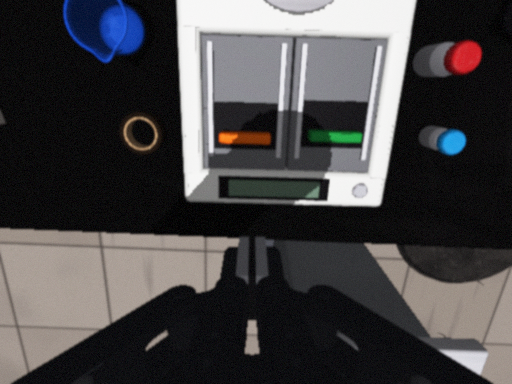

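The wrist picture shows the green ridge at (335,137), the orange ridge at (245,138) and the closed fingertips at about (252,250). I'll measure both from here.

```bash
python3 - <<'E'
from h import *
c=optics.get_calibration('wrist')
i=optics.snapshot('wrist'); hsv=cv2.cvtColor(i,cv2.COLOR_RGB2HSV)
for nm,lo,hi in (('green',(50,130,50),(80,255,255)),('orange',(5,150,120),(20,255,255))):
    m=cv2.inRange(hsv,lo,hi); k,l,st,ce=cv2.connectedComponentsWithStats(m)
    for j in range(1,k):
        if st[j,4]>100:
            pts=np.argwhere(l==j)[:,::-1].astype(np.float32)
            w=np.array([ray(c,p,.08)[:2] for p in pts]); mm=w.mean(0); v=np.linalg.svd(w-mm)[2][0]
            L=(w-mm)@v; print(nm,ce[j].round(1),st[j],mm.round(4),'yaw',np.arctan2(-v[0],v[1])%np.pi,np.ptp(L))
for q,z in (('tare_ridge',.08),('tare_unit',0),('cal_unit',0),('balance',0)):
    for d in optics.spot_point(q,'wrist')[:1]: print(q,np.round(d['at'],1),round(d['p'],2),np.round(ray(c,d['at'],z),4))
# outline white edges
g=cv2.cvtColor(i,cv2.COLOR_RGB2GRAY).astype(float)
A=[];B=[]
for r in range(60,190,10):
    d=np.diff(g[r]); L=170+np.argmax(d[170:200]); Rr=375+np.argmin(d[375:420])
    A.append(ray(c,(L+.5,r),.06)[:2]);B.append(ray(c,(Rr+.5,r),.06)[:2])
for X in (A,B):
    X=np.array(X); p=np.polyfit(X[:,0],X[:,1],1); print('edge yaw',p[0],'y at .484',np.polyval(p,.484), 'x',X[:,0].min())
tip=arm.state()['ee_pos']-[0,0,arm.tcp_to_tips]; print('tip px',proj(c,tip),tip)
crop=i[0:210,170:420]; save('w1c',cv2.resize(crop,None,fx=2.8,fy=2.8,interpolation=cv2.INTER_CUBIC))
E
```

```text
green [330.5 136.5] [303 131  54  13 604] [0.4874 0.1497] yaw 0.0012740703626330507 0.05124193666155548
orange [235.1 138.3] [213 133  50  12 443] [0.4817 0.2407] yaw 0.02447306853661102 0.04704997218869303
tare_ridge [330.5 134.2] 0.92 [0.4896 0.15   0.08  ]
tare_unit [317.4 122.1] 0.6 [0.4925 0.1463 0.    ]
cal_unit [239.2 120.3] 0.68 [0.4904 0.24   0.    ]
edge yaw 0.01725693522619484 y at .484 0.3021143255772072 x 0.4312993650629109
edge yaw 0.016074802341986646 y at .484 0.08663234850411358 x 0.4407641147957503
tip px [238.25475744 255.40663963] [0.44410759 0.2305666  0.23023219]
```

View pics/w1c.png

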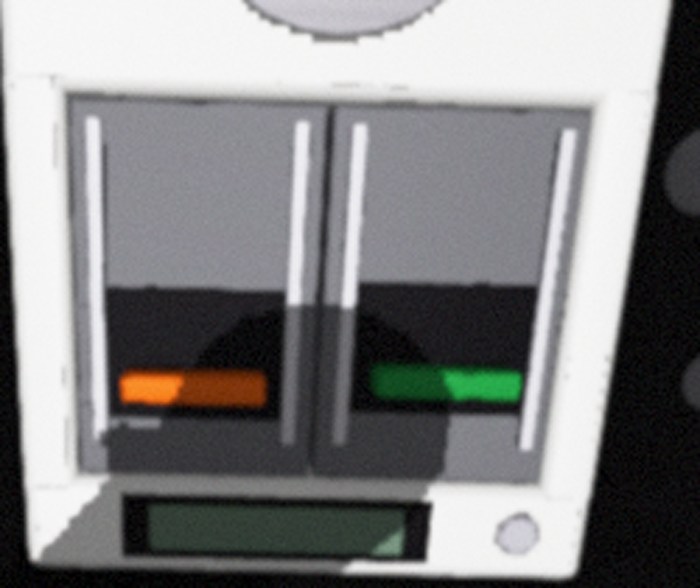

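```bash
python3 -m handwheel '[[0,40,-6,0.03,0,0,1],[0,40,-6,0,0,0,1],[40,0,0,0,0,0,1],[40,0,0,0,0,0,1],[40,0,0,0,0,0,1],[0,0,0,0,0,0,1]]'
python3 - <<'E'
from h import *
from scipy.spatial.transform import Rotation as Ro
s=arm.state(); R=Ro.from_euler('xyz',s['eef_rot']).as_matrix(); print(s['ee_pos'],np.round(R,4).tolist(),s['ft_force'],arm.tcp_to_tips)
save('w2',optics.snapshot('wrist'));save('s2',optics.snapshot('scene')[120:312,130:386].repeat(3,0).repeat(3,1)); save('t2',optics.snapshot('top')[100:280,150:390].repeat(3,0).repeat(3,1))
E
```

```text
clock: 2.8
ee_pos: [0.4594, 0.1575, 0.282]
eef_rot: [-2.615, 1.563, 0.554]
ft_force: [-0.3, -0.6, 0.6]
finger_gap: 0.0001
[0.45940919 0.15750616 0.28201534] [[0.0068, 0.0275, -0.9996], [0.0042, -0.9996, -0.0275], [-1.0, -0.004, -0.0069]] [-0.33295078 -0.64618341  0.59340718] 0.1734
```

View pics/w2.png

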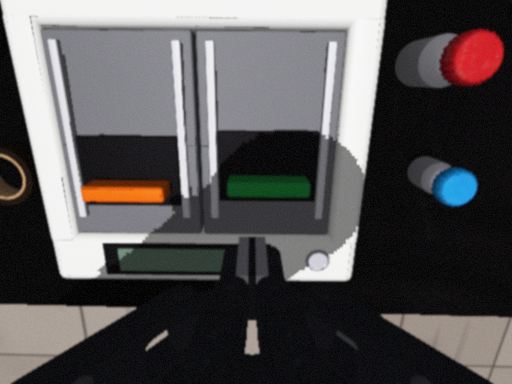

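View pics/s2.png

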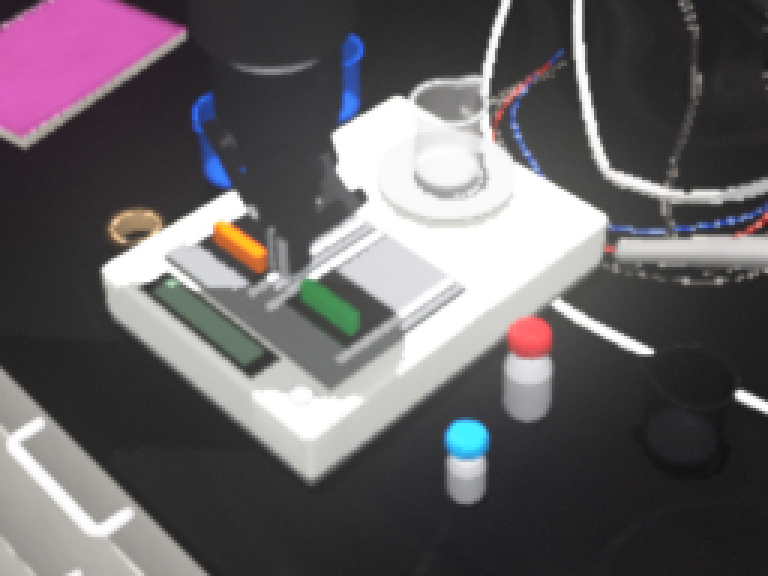

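The scene crop shows the fingertips at about (278,275), up and left of the green ridge at (330,305). In the wrist picture the green ridge is at (269,187) and the fingers are at column 252.

```bash
python3 - <<'E'
from h import *
s=arm.state(); from scipy.spatial.transform import Rotation as Ro
R=Ro.from_euler('xyz',s['eef_rot']).as_matrix(); print(s['ee_pos'],R[:,0])
c=optics.get_calibration('wrist'); i=optics.snapshot('wrist'); hsv=cv2.cvtColor(i,cv2.COLOR_RGB2HSV)
for nm,lo,hi in (('green',(50,130,30),(80,255,255)),('orange',(5,150,100),(20,255,255))):
    m=cv2.inRange(hsv,lo,hi); k,l,st,ce=cv2.connectedComponentsWithStats(m)
    for j in range(1,k):
        if st[j,4]>100:
            x,y,w,h,_=st[j]; print(nm,st[j],ce[j]); 
            for p in ((x,y),(x+w,y),(x,y+h),(x+w,y+h)): print(ray(c,p,.08)[:2].round(4))
for q,z in (('tare_ridge',.08),):
    for d in optics.spot_point(q,'wrist')[:1]: print(q,np.round(d['at'],1),round(d['p'],2),np.round(ray(c,d['at'],z),4))
sc=optics.get_calibration('scene'); tc=optics.get_calibration('top')
for L in (.16,.1734,.187):
    t=s['ee_pos']+R[:,0]*L; print(L,t.round(4),'scene crop',(proj(sc,t)-[130,120])*3,'wrist',proj(c,t))
g=cv2.resize(optics.snapshot('scene')[175:245,190:270],None,fx=8,fy=8,interpolation=cv2.INTER_CUBIC); save('s3',g)
E
```

```text
[0.46176884 0.15884063 0.28775298] [ 0.01507727  0.0092898  -0.99984318]
green [ 231  179   82   23 1724] [270.98781903 189.78074246]
[0.4953 0.1747]
[0.4969 0.1252]
[0.4805 0.1745]
[0.4821 0.1239]
orange [  92  188   80   18 1310] [131.72748092 196.34503817]
[0.4868 0.2597]
[0.4884 0.2107]
[0.475  0.2613]
[0.4766 0.2113]
tare_ridge [273.2 193.5] 0.87 [0.4869 0.1487 0.08  ]
0.16 [0.4642 0.1603 0.1278] scene crop [289.10638323 247.54708294] wrist [252.76100684 268.19263996]
0.1734 [0.4644 0.1605 0.1144] scene crop [290.18090231 262.91544852] wrist [252.6495384 253.8720499]
0.187 [0.4646 0.1606 0.1008] scene crop [291.24924802 278.19551917] wrist [252.5530156  241.47155822]
```

View pics/s3.png

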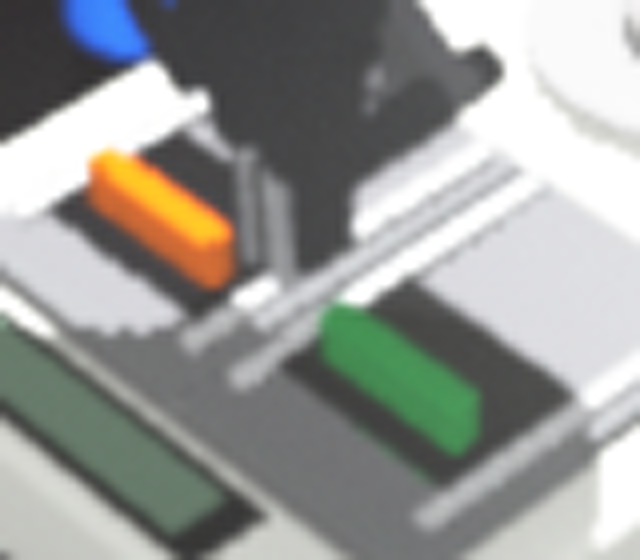

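```bash
cat > st.py <<'E'
from h import *
from scipy.spatial.transform import Rotation as Ro
s=arm.state(); R=Ro.from_euler('xyz',s['eef_rot']).as_matrix()
print('t',s['clock'],'ee',s['ee_pos'].round(4),'tip',(s['ee_pos']+R[:,0]*arm.tcp_to_tips).round(4),'F',s['ft_force'].round(2),'dq',s['dq'].round(3).max()); print('X',R[:,0].round(4),'Y',R[:,1].round(4))
E
python3 st.py; python3 -m handwheel '[[0,0,0,0,0,0,1],[0,0,0,0,0,0,1]]'; python3 st.py;python3 -m handwheel '[[0,0,0,0,0,0,1],[0,0,0,0,0,0,1]]'; python3 st.py
```

```text
t 3.1 ee [0.4617 0.1583 0.2883] tip [0.4646 0.1603 0.1149] F [-0.23 -0.08  0.12] dq 0.01
X [ 0.0166  0.0112 -0.9998] Y [ 0.0277 -0.9996 -0.0107]
clock: 3.3
ee_pos: [0.4621, 0.1589, 0.2907]
eef_rot: [-2.56, 1.546, 0.61]
ft_force: [0.4, 0.7, 0.4]
finger_gap: -0.0003
t 3.3 ee [0.4621 0.1589 0.2907] tip [0.4656 0.1613 0.1174] F [0.39 0.71 0.43] dq 0.008
X [ 0.0199  0.0139 -0.9997] Y [ 0.0282 -0.9995 -0.0134]
clock: 3.5
ee_pos: [0.4623, 0.1589, 0.2918]
eef_rot: [-2.554, 1.544, 0.616]
ft_force: [0.0, -0.1, 0.4]
finger_gap: -0.0002
t 3.5 ee [0.4623 0.1589 0.2918] tip [0.466  0.1616 0.1185] F [ 0.02 -0.14  0.41] dq 0.002
X [ 0.0215  0.0152 -0.9997] Y [ 0.0281 -0.9995 -0.0146]
```

```bash
python3 -m handwheel '[[0,9,8,0.01,-0.022,0.015,1],[0,0,0,0,0,0,1],[0,0,0,0,0,0,1]]'; python3 st.py;python3 -m handwheel '[[15,0,0,0,0,0,1],[15,0,0,0,0,0,1],[0,0,0,0,0,0,1],[0,0,0,0,0,0,1],[0,0,0,0,0,0,1]]'; python3 st.py
```

```text
clock: 3.8
ee_pos: [0.4537, 0.1486, 0.2916]
eef_rot: [0.624, 1.568, -2.501]
ft_force: [0.1, 0.4, 0.6]
finger_gap: 0.0001
t 3.8 ee [0.4537 0.1486 0.2916] tip [0.4533 0.1483 0.1182] F [0.07 0.4  0.58] dq -0.0
X [-0.0024 -0.0018 -1.    ] Y [ 0.0167 -0.9999  0.0017]
clock: 4.3
ee_pos: [0.4541, 0.1485, 0.2619]
eef_rot: [0.809, 1.569, -2.316]
ft_force: [-0.1, 0.2, 0.3]
finger_gap: 0.0001
t 4.3 ee [0.4541 0.1485 0.2619] tip [0.4539 0.1483 0.0885] F [-0.12  0.21  0.35] dq 0.01
X [-0.0012 -0.0013 -1.    ] Y [ 0.0166 -0.9999  0.0013]
```

```bash
python3 -m handwheel '[[9,-1,0,0,0,0,1],[8,0,0,0,0,0,1],[0,0,0,0,0,0,1],[0,0,0,0,0,0,1]]'; python3 st.py; python3 - <<'E'
from h import *
save('s4',cv2.resize(optics.snapshot('scene')[175:245,190:270],None,fx=8,fy=8,interpolation=cv2.INTER_CUBIC)); save('w4',optics.snapshot('wrist'))
E
```

```text
clock: 4.7
ee_pos: [0.4544, 0.1499, 0.2446]
eef_rot: [3.092, 1.57, -0.032]
ft_force: [0.2, 0.8, -0.3]
finger_gap: 0.0001
t 4.7 ee [0.4544 0.1499 0.2446] tip [0.4545 0.1499 0.0712] F [ 0.2   0.81 -0.34] dq 0.009
X [ 5.e-04 -0.e+00 -1.e+00] Y [ 0.0168 -0.9999  0.    ]
```

View pics/s4.png

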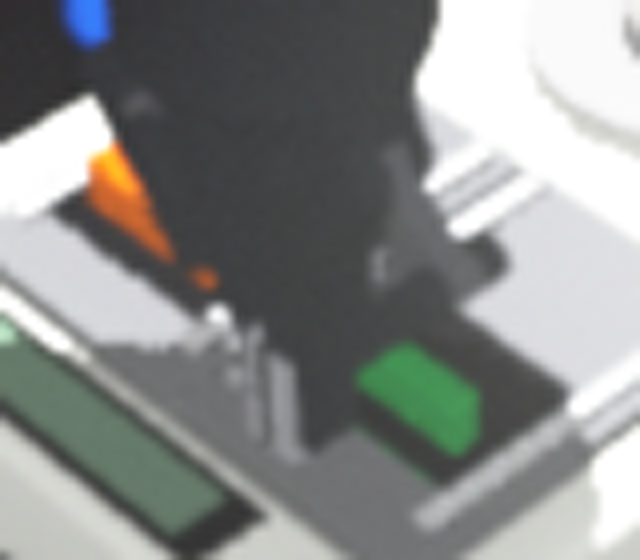

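View pics/w4.png

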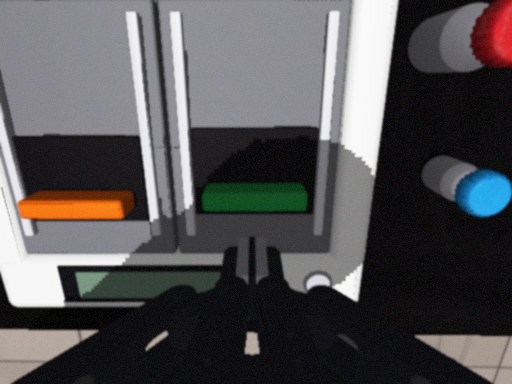

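The wrist view shows the closed fingers (column 252) centred in front of the green ridge (column 254), and the scene view shows the tips in front of it, above the plate. Pushing back now.

```bash
python3 -m handwheel '[[0,0,-10,0,0,0,1],[0,0,-10,0,0,0,1],[0,0,-10,0,0,0,1],[0,0,-10,0,0,0,1]]'; python3 st.py; python3 -m handwheel '[[0,0,-10,0,0,0,1],[0,0,-10,0,0,0,1]]'; python3 st.py; python3 - <<'E'
from h import *
save('w5',optics.snapshot('wrist')); save('s5',cv2.resize(optics.snapshot('scene')[165:255,180:300],None,fx=6,fy=6,interpolation=cv2.INTER_CUBIC)); 
E
```

```text
clock: 5.2
ee_pos: [0.4966, 0.1506, 0.2451]
eef_rot: [-1.272, 1.57, 1.888]
ft_force: [-2.0, 0.7, 1.1]
finger_gap: 0.0004
t 5.2 ee [0.4966 0.1506 0.2451] tip [0.4966 0.1507 0.0717] F [-1.97  0.67  1.12] dq 0.23
X [-1.e-04  4.e-04 -1.e+00] Y [ 1.760e-02 -9.998e-01 -4.000e-04]
clock: 5.4
ee_pos: [0.517, 0.1504, 0.2445]
eef_rot: [0.245, 1.565, -2.881]
ft_force: [-45.6, 11.7, 25.1]
finger_gap: -0.0001
t 5.4 ee [0.517  0.1504 0.2445] tip [0.516  0.1502 0.0711] F [-45.55  11.66  25.12] dq 0.172
X [-0.0054 -0.0015 -1.    ] Y [ 0.0161 -0.9999  0.0014]
```

View pics/w5.png

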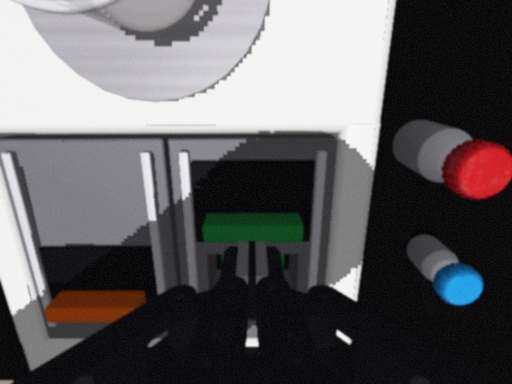

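View pics/s5.png

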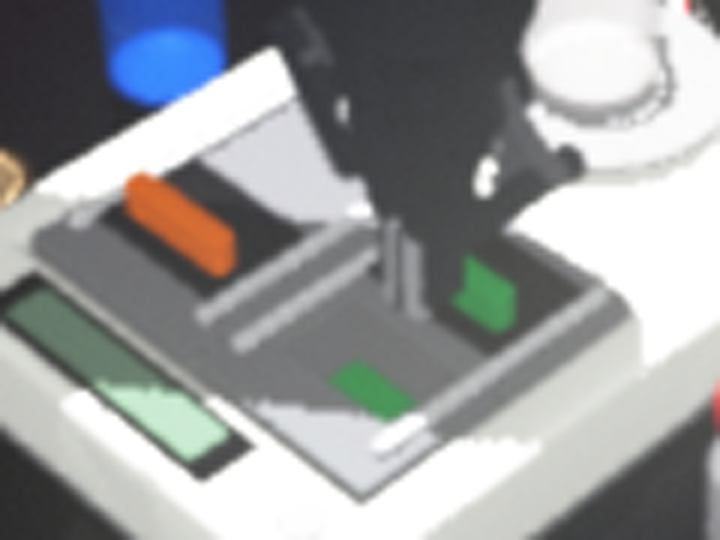

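The green shutter is at its stop, and the green key is visible in the well at about (370,388) in the scene crop. I'll back off and measure the key and well.

```bash
python3 -m handwheel '[[0,0,8,0,0,0,1],[-10,0,8,0,0,0,1],[-15,0,8,0,0,0,1],[-15,0,10,0,0,0,1],[-15,0,10,0,0,0,1],[0,0,0,0,0,0,1],[0,0,0,0,0,0,1]]'; python3 st.py; python3 - <<'E'
from h import *
c=optics.get_calibration('wrist'); i=optics.snapshot('wrist'); save('w6',i)
tc=optics.get_calibration('top'); sc=optics.get_calibration('scene')
for n,cc in (('wrist',c),('scene',sc),('top',tc)):
    if n!='wrist': im=optics.snapshot(n); 
    if n=='scene': save('s6',cv2.resize(im[165:255,180:300],None,fx=6,fy=6,interpolation=cv2.INTER_CUBIC))
    for q,z in (('tare_key_face',.038),('tare_ridge',.08),('tare_unit',0.0)):
        for d in optics.spot_point(q,n)[:1]: print(n,q,np.round(d['at'],1),round(d['p'],2),np.round(ray(cc,d['at'],z),4))
E
```

```text
clock: 6.2
ee_pos: [0.4734, 0.1496, 0.3044]
eef_rot: [0.384, 1.568, -2.742]
ft_force: [0.4, 0.3, -0.1]
finger_gap: 0.0003
t 6.2 ee [0.4734 0.1496 0.3044] tip [0.473  0.1494 0.131 ] F [ 0.45  0.3  -0.08] dq 0.009
X [-0.0023 -0.001  -1.    ] Y [ 1.560e-02 -9.999e-01  9.000e-04]
wrist tare_key_face [250.6 170.3] 0.72 [0.4934 0.1509 0.038 ]
wrist tare_ridge [253.3 128.1] 0.66 [0.532  0.1498 0.08  ]
wrist tare_unit [251.9 156.9] 0.85 [0.4957 0.1498 0.    ]
scene tare_key_face [239.3 231.4] 0.62 [0.488  0.1537 0.038 ]
scene tare_ridge [258.8 205.9] 0.77 [0.5386 0.1488 0.08  ]
scene tare_unit [240.4 244.9] 0.56 [0.4874 0.1512 0.    ]
```

View pics/w6.png

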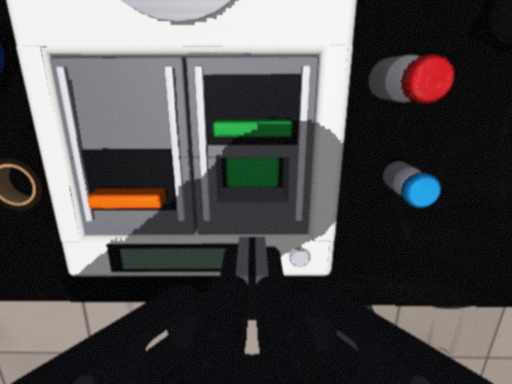

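View pics/s6.png

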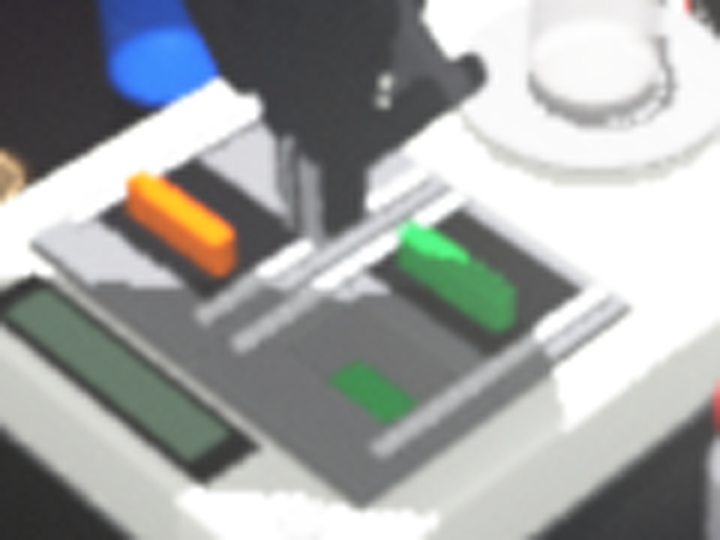

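The wrist view shows the open well at about columns 217–288, rows 156–202, with the green key at (252,172) and the ridge behind it at (252,129). I'll measure the well edges at deck height.

```bash
python3 st.py; python3 - <<'E'
from h import *
c=optics.get_calibration('wrist'); i=optics.snapshot('wrist')
save('w7c',cv2.resize(i[110:250,190:320],None,fx=4,fy=4,interpolation=cv2.INTER_CUBIC))
g=cv2.cvtColor(i,cv2.COLOR_RGB2GRAY)
print('col235',g[140:215,235].tolist()); print('col275',g[140:215,275].tolist()); print('row180',g[180,205:305].tolist())
print('row 192',g[192,205:305].tolist())
E
```

```text
t 6.8 ee [0.4733 0.1494 0.3033] tip [0.4726 0.149  0.1299] F [-0.95 -0.43  0.06] dq 0.001
X [-0.0045 -0.0026 -1.    ] Y [ 0.0151 -0.9999  0.0025]
col235 [2, 11, 12, 20, 39, 51, 57, 58, 55, 52, 53, 54, 59, 57, 53, 53, 55, 52, 54, 55, 54, 53, 57, 54, 55, 50, 51, 52, 49, 55, 48, 51, 52, 55, 51, 52, 51, 54, 50, 54, 48, 51, 48, 52, 48, 45, 43, 39, 43, 38, 44, 39, 38, 40, 46, 42, 41, 43, 40, 43, 41, 41, 46, 53, 57, 55, 54, 55, 52, 60, 51, 56, 56, 54, 56]
col275 [7, 5, 17, 22, 36, 51, 56, 53, 57, 59, 54, 57, 56, 52, 56, 50, 45, 49, 52, 52, 47, 53, 56, 50, 51, 45, 52, 48, 54, 50, 54, 52, 49, 48, 49, 55, 48, 47, 49, 43, 49, 50, 52, 47, 48, 44, 33, 35, 32, 43, 42, 39, 38, 40, 41, 43, 37, 38, 41, 38, 41, 43, 50, 53, 57, 58, 54, 55, 56, 57, 57, 57, 55, 60, 58]
row180 [101, 88, 73, 56, 59, 54, 57, 56, 55, 50, 47, 43, 33, 35, 28, 26, 23, 16, 6, 4, 19, 38, 47, 53, 51, 55, 55, 46, 53, 50, 48, 54, 53, 51, 45, 53, 49, 51, 53, 52, 55, 52, 46, 56, 52, 52, 46, 49, 46, 46, 48, 53, 48, 50, 54, 51, 48, 51, 48, 50, 54, 55, 53, 53, 50, 52, 54, 48, 48, 57, 49, 45, 34, 14, 11, 16, 18, 23, 30, 31, 32, 36, 41, 47, 57, 56, 57, 61, 53, 56, 57, 71, 90, 107, 108, 106, 107, 97, 81, 63]
row 192 [104, 95, 80, 65, 58, 52, 54, 54, 54, 53, 51, 41, 33, 35, 37, 38, 38, 39, 38, 43, 38, 46, 38, 40, 40, 41, 43, 40, 39, 37, 38, 40, 37, 38, 41, 44, 39, 40, 45, 43, 43, 37, 38, 42, 39, 39, 37, 45, 38, 43, 41, 41, 41, 40, 38, 39, 45, 41, 45, 42, 43, 38, 44, 37, 40, 42, 43, 36, 38, 45, 38, 42, 39, 41, 38, 41, 42, 43, 35, 40, 34, 38, 44, 54, 53, 57, 58, 58, 54, 57, 70, 90, 101, 104, 107, 105, 106, 90, 68, 55]
```

View pics/w7c.png

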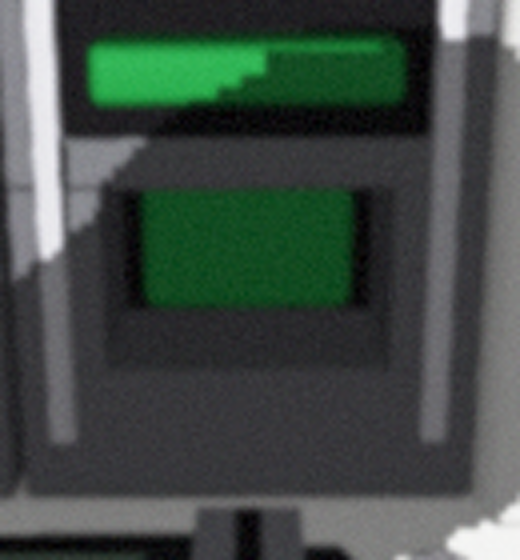

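```bash
python3 - <<'E'
from h import *
c=optics.get_calibration('wrist')
P=[ray(c,p,.06) for p in ((216.5,156.3),(288.3,156.5),(216.5,202.3),(287.3,202.3))]
print(np.round(P,4)); print(np.mean(P,0), P[0]-P[2],P[0]-P[1])
# plate front edge z .064, ridge
print(ray(c,(252,143.5),.064), ray(c,(252,119.8),.08),ray(c,(252,126),.08))
s=arm.state();L=arm.tcp_to_tips
t=s['ee_pos']-[0,0,L]
for dx,dy in((0,0),(.011,0),(-.011,0),(0,.015),(0,-.015)): print(dx,dy,proj(c,t+[dx,dy,0]))
E
```

```text
[[0.5089 0.1747 0.06  ]
 [0.5095 0.124  0.06  ]
 [0.4741 0.1754 0.06  ]
 [0.4749 0.1228 0.06  ]]
[0.49183577 0.14922653 0.06      ] [ 0.03483079 -0.00073932  0.        ] [-0.00064487  0.05067823  0.        ]
[0.5190922  0.14981582 0.064     ] [0.53665604 0.15018085 0.08      ] [0.53289794 0.15011805 0.08      ]
0 0 [251.85467092 252.57666503]
0.011 0 [252.20768515 233.84741114]
-0.011 0 [251.51705107 270.48916595]
0 0.015 [223.40539992 252.21807986]
0 -0.015 [280.25910935 252.93468511]
```

```bash
python3 -m handwheel '[[0,0,-10,0,0.004,-0.002,1],[0,0,-10,0,0,0,1],[15,0,0,0,0,0,1],[15,0,0,0,0,0,1],[15,0,0,0,0,0,1],[0,0,0,0,0,0,1],[0,0,0,0,0,0,1]]'; python3 st.py; python3 - <<'E'
from h import *
save('w8',optics.snapshot('wrist'))
save('s8',cv2.resize(optics.snapshot('scene')[165:255,180:300],None,fx=6,fy=6,interpolation=cv2.INTER_CUBIC))
E
```

```text
clock: 7.55
ee_pos: [0.4996, 0.1505, 0.2577]
eef_rot: [-2.932, 1.568, 0.225]
ft_force: [-0.0, 0.0, 0.4]
finger_gap: 0.0003
t 7.55 ee [0.4996 0.1505 0.2577] tip [0.5001 0.1506 0.0843] F [-0.03  0.05  0.4 ] dq 0.018
X [ 3.e-03  7.e-04 -1.e+00] Y [ 1.540e-02 -9.999e-01 -6.000e-04]
```

View pics/w8.png

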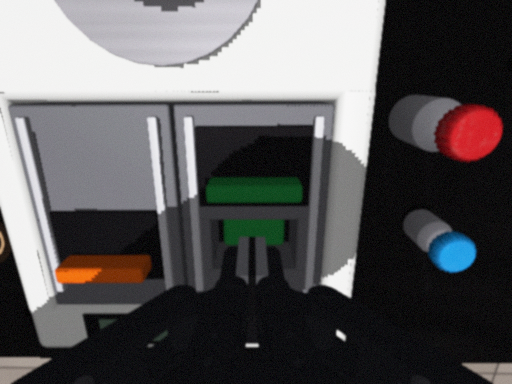

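View pics/s8.png

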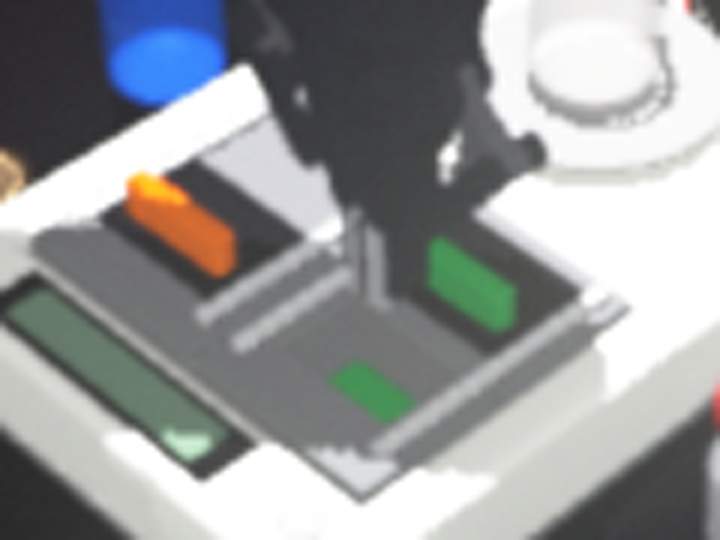

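```bash
python3 -m handwheel '[[0,1,7,0,-0.003,0,1],[0,0,0,0,0,0,1],[0,0,0,0,0,0,1]]'; python3 st.py; python3 - <<'E'
from h import *
c=optics.get_calibration('wrist'); i=optics.snapshot('wrist'); save('w9c',cv2.resize(i[160:300,180:330],None,fx=4.5,fy=4.5,interpolation=cv2.INTER_CUBIC))
t=arm.state()['ee_pos']-[0,0,arm.tcp_to_tips]
for p in ([t[0]+.011,t[1],t[2]],[.4925-.017,.1495,.06],[.4925+.017,.1495,.06],[.4925,.1495+.026,.06],[.4925,.1495-.026,.06]):
    q=proj(c,p); print(q.round(1),((q-[180,160])*4.5).round(0))
E
```

```text
clock: 7.95
ee_pos: [0.4921, 0.1495, 0.2596]
eef_rot: [-2.28, 1.567, 0.877]
ft_force: [0.3, -0.4, -0.5]
finger_gap: 0.0002
t 7.95 ee [0.4921 0.1495 0.2596] tip [0.4925 0.15   0.0862] F [ 0.31 -0.38 -0.47] dq 0.003
X [ 0.0023  0.0028 -1.    ] Y [ 0.0155 -0.9999 -0.0027]
[254.  235.9] [333. 342.]
[252.9 256.1] [328. 433.]
[253.9 205.7] [333. 206.]
[210.7 231. ] [138. 319.]
[296.  232.3] [522. 325.]
```

View pics/w9c.png

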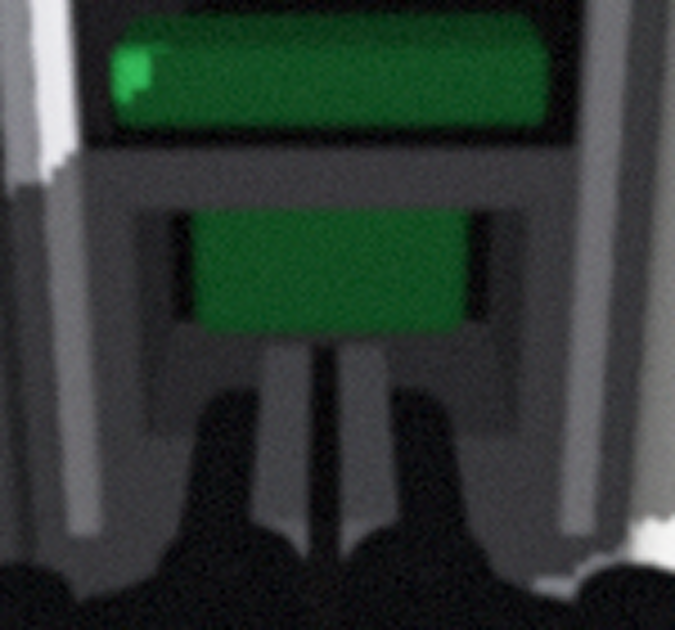

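The predicted well edges match the crop to within a few pixels, and the fingers sit inside the well's outline. Descending.

```bash
python3 -m handwheel '[[10,0,0,0,0,0,1],[10,0,0,0,0,0,1],[10,0,0,0,0,0,1],[0,0,0,0,0,0,1]]'; python3 st.py;  python3 -m handwheel '[[6,0,0,0,0,0,1],[0,0,0,0,0,0,1]]'; python3 st.py
```

```text
clock: 8.4
ee_pos: [0.492, 0.1496, 0.2272]
eef_rot: [-2.266, 1.567, 0.891]
ft_force: [-0.6, -0.1, -0.8]
finger_gap: 0.0001
t 8.4 ee [0.492  0.1496 0.2272] tip [0.4924 0.1502 0.0538] F [-0.56 -0.06 -0.81] dq 0.012
X [ 0.0027  0.0033 -1.    ] Y [ 0.0156 -0.9999 -0.0033]
clock: 8.6
ee_pos: [0.4919, 0.1495, 0.2198]
eef_rot: [-2.138, 1.568, 1.02]
ft_force: [-0.7, -0.8, 0.7]
finger_gap: -0.0002
t 8.6 ee [0.4919 0.1495 0.2198] tip [0.4922 0.1499 0.0464] F [-0.71 -0.8   0.69] dq 0.014
X [ 0.0014  0.0022 -1.    ] Y [ 0.0156 -0.9999 -0.0022]
```

```bash
python3 -m handwheel '[[6,0,0,0,0,0,1],[0,0,0,0,0,0,1]]'; python3 st.py;  python3 -m handwheel '[[4,0,0,0,0,0,1],[2,0,0,0,0,0,1]]'; python3 st.py
```

```text
clock: 8.8
ee_pos: [0.4921, 0.1496, 0.2133]
eef_rot: [-2.165, 1.568, 0.992]
ft_force: [1.1, 0.4, 0.1]
finger_gap: -0.0
t 8.8 ee [0.4921 0.1496 0.2133] tip [0.4923 0.15   0.0399] F [1.08 0.36 0.07] dq 0.016
X [ 0.0014  0.0022 -1.    ] Y [ 0.0156 -0.9999 -0.0022]
clock: 9.0
ee_pos: [0.4925, 0.1498, 0.2076]
eef_rot: [-2.359, 1.567, 0.799]
ft_force: [-0.9, -1.0, 2.0]
finger_gap: 0.0
t 9.0 ee [0.4925 0.1498 0.2076] tip [0.493  0.1503 0.0342] F [-0.92 -0.98  2.  ] dq 0.04
X [ 0.0027  0.0028 -1.    ] Y [ 0.0159 -0.9999 -0.0028]
```

```bash
python3 -m handwheel '[[3,0,0,0,0,0,1],[2,0,0,0,0,0,1]]'; python3 st.py;  python3 -m handwheel '[[2,0,0,0,0,0,1],[2,0,0,0,0,0,1]]'; python3 st.py
```

```text
clock: 9.2
ee_pos: [0.4928, 0.15, 0.2058]
eef_rot: [-2.648, 1.566, 0.511]
ft_force: [-14.3, -1.4, 39.7]
finger_gap: 0.0
t 9.2 ee [0.4928 0.15   0.2058] tip [0.4935 0.1504 0.0324] F [-14.27  -1.44  39.7 ] dq 0.019
X [ 0.0041  0.0023 -1.    ] Y [ 0.0179 -0.9998 -0.0022]
clock: 9.4
ee_pos: [0.4924, 0.15, 0.2061]
eef_rot: [-2.736, 1.565, 0.425]
ft_force: [-9.0, -0.6, 25.8]
finger_gap: -0.0005
t 9.4 ee [0.4924 0.15   0.2061] tip [0.4933 0.1504 0.0327] F [-8.99 -0.56 25.83] dq 0.009
X [ 0.0053  0.0024 -1.    ] Y [ 0.0195 -0.9998 -0.0023]
```

The key is at its stop: tips at z≈0.0325 m, 26–40 N. I'll hold a moment, then lift out.

```bash
python3 -m handwheel '[[1,0,0,0,0,0,1],[1,0,0,0,0,0,1],[-5,0,0,0,0,0,1],[-8,0,0,0,0,0,1],[-10,0,0,0,0,0,1],[-15,0,0,0,0,0,1],[-15,0,0,0,0,0,1],[-15,0,0,0,0,0,1],[0,0,0,0,0,0,1],[0,0,0,0,0,0,1]]'; python3 st.py; python3 - <<'E'
from h import *
c=optics.get_calibration('wrist'); save('w10',optics.snapshot('wrist'))
for q,z in (('tare_ridge',.08),('tare_key_face',.038)):
    for d in optics.spot_point(q,'wrist')[:1]: print(q,np.round(d['at'],1),round(d['p'],2),np.round(ray(c,d['at'],z),4))
E
```

```text
clock: 10.4
ee_pos: [0.4914, 0.1496, 0.2802]
eef_rot: [-2.643, 1.562, 0.518]
ft_force: [0.1, -0.3, -0.8]
finger_gap: -0.0001
t 10.4 ee [0.4914 0.1496 0.2802] tip [0.4927 0.1503 0.1069] F [ 0.08 -0.26 -0.75] dq 0.015
X [ 0.0077  0.0044 -1.    ] Y [ 0.0199 -0.9998 -0.0042]
tare_ridge [256.4 170.4] 0.88 [0.5312 0.149  0.08  ]
tare_key_face [250.5 204.9] 0.75 [0.4938 0.1519 0.038 ]
```

View pics/w10.png

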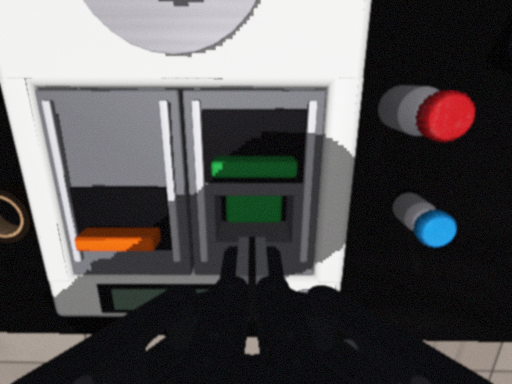

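The key is up again at (252,208), the shutter is still open and the orange unit is untouched. Before going behind the ridge I'll check the beaker position and clearance.

```bash
python3 - <<'E'
from h import *
c=optics.get_calibration('wrist'); V=np.array(c['view']); print('cam',-V[:3,:3].T@V[:3,3], 'fwd',V[2,:3])
for n in ('top','scene'):
    cc=optics.get_calibration(n); optics.snapshot(n)
    for d in optics.spot_point('glass_beaker',n)[:4]: print(n,np.round(d['at'],1),round(d['p'],2),np.round(ray(cc,d['at'],.07),4))
E
python3 st.py
```

```text
cam [0.57541079 0.15205109 0.24845899] fwd [-0.31576341 -0.00447182 -0.94882742]
top [341.8 169.5] 0.87 [ 0.6009 -0.0248  0.07  ]
top [253.5 149.4] 0.79 [0.6501 0.1912 0.07  ]
top [181.5 138.7] 0.71 [0.6768 0.3716 0.07  ]
top [182.8 183.8] 0.67 [0.563  0.3644 0.07  ]
scene [206.6 180.5] 0.91 [0.5206 0.2975 0.07  ]
scene [354.  267.7] 0.83 [ 0.5554 -0.0798  0.07  ]
scene [279.8 176.3] 0.75 [0.6487 0.1954 0.07  ]
scene [283.  283.3] 0.35 [ 0.4383 -0.0163  0.07  ]
t 10.75 ee [0.4914 0.1496 0.2794] tip [0.4926 0.1501 0.106 ] F [-0.05 -0.13  0.55] dq 0.004
X [ 0.0064  0.0031 -1.    ] Y [ 0.0201 -0.9998 -0.003 ]
```

```bash
python3 -m handwheel '[[0,0,0,0,-0.006,0.003,1],[0,0,-13,0,0,0,1],[0,0,-13,0,0,0,1],[0,0,-13,0,0,0,1],[0,0,-13,0,0,0,1],[0,0,-6,0,0,0,1],[0,0,0,0,0,0,1],[0,0,0,0,0,0,1]]'; python3 st.py
```

```text
clock: 11.55
ee_pos: [0.5558, 0.1506, 0.2775]
eef_rot: [0.764, 1.568, -2.359]
ft_force: [-0.1, 0.7, 0.9]
finger_gap: 0.0
t 11.55 ee [0.5558 0.1506 0.2775] tip [0.5555 0.1503 0.1041] F [-0.14  0.7   0.85] dq 0.01
X [-0.0019 -0.0019 -1.    ] Y [ 0.0193 -0.9998  0.0019]
```

```bash
python3 -m handwheel '[[8,0,-2,0,0,0,1],[0,0,0,0,0,0,1],[0,0,0,0,0,0,1]]'; python3 st.py; python3 - <<'E'
from h import *
save('w11',optics.snapshot('wrist'))
save('s11',cv2.resize(optics.snapshot('scene')[135:255,180:320],None,fx=5,fy=5,interpolation=cv2.INTER_CUBIC))
E
```

```text
clock: 11.85
ee_pos: [0.5571, 0.1505, 0.2687]
eef_rot: [0.662, 1.568, -2.46]
ft_force: [-0.3, 0.2, -0.4]
finger_gap: -0.0002
t 11.85 ee [0.5571 0.1505 0.2687] tip [0.5566 0.1501 0.0953] F [-0.29  0.17 -0.39] dq 0.008
X [-0.0025 -0.0021 -1.    ] Y [ 0.0194 -0.9998  0.002 ]
```

View pics/w11.png

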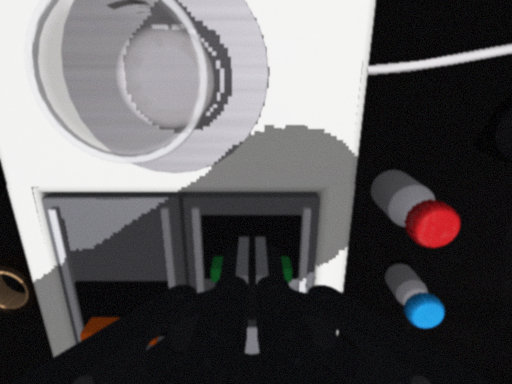

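View pics/s11.png

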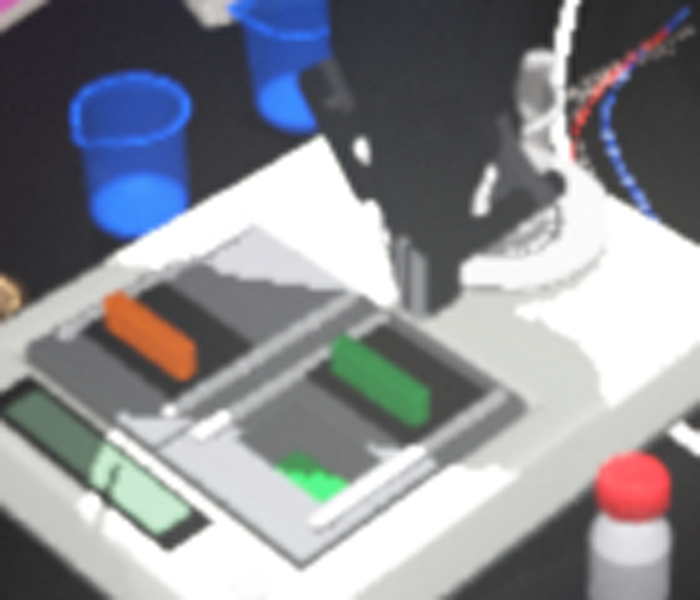

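The fingers (column 252, row 237) are behind the green ridge. The beaker's front rim at row 160 is well clear. Going down to about z 0.071.

```bash
python3 -m handwheel '[[9,0,0,0,0.002,-0.002,1],[8,0,0,0,0,0,1],[5,0,0,0,0,0,1],[0,0,0,0,0,0,1],[0,0,0,0,0,0,1]]'; python3 st.py; python3 - <<'E'
from h import *
save('s12',cv2.resize(optics.snapshot('scene')[135:255,180:320],None,fx=5,fy=5,interpolation=cv2.INTER_CUBIC))
E
```

```text
clock: 12.45
ee_pos: [0.5566, 0.1505, 0.2447]
eef_rot: [-0.358, 1.57, 2.803]
ft_force: [0.9, -0.4, -0.2]
finger_gap: -0.0002
t 12.45 ee [0.5566 0.1505 0.2447] tip [0.5565 0.1505 0.0713] F [ 0.9  -0.37 -0.15] dq 0.007
X [-6.e-04  2.e-04 -1.e+00] Y [ 1.970e-02 -9.998e-01 -2.000e-04]
```

View pics/s12.png

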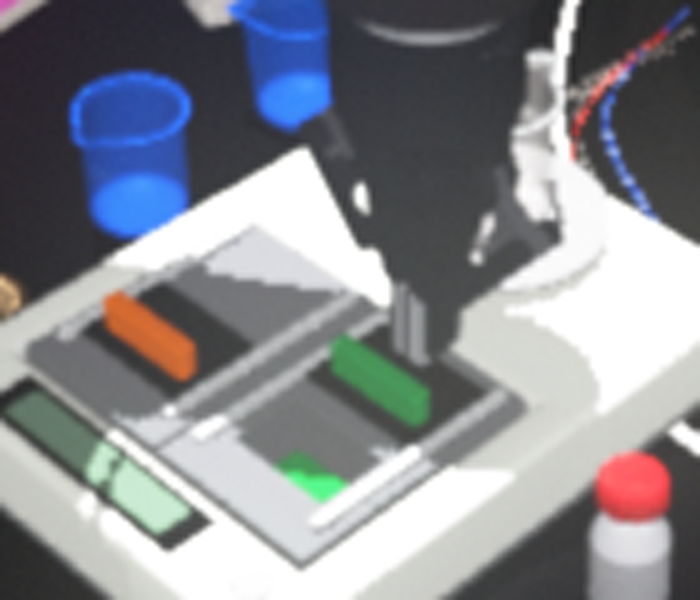

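The fingers are just behind the ridge and above the plate. Pulling the shutter shut (tool +z).

```bash
python3 -m handwheel '[[0,0,10,0,0,0,1],[0,0,10,0,0,0,1],[0,0,10,0,0,0,1],[0,0,10,0,0,0,1]]'; python3 st.py; python3 -m handwheel '[[0,0,6,0,0,0,1],[0,0,5,0,0,0,1]]'; python3 st.py
```

```text
clock: 12.9
ee_pos: [0.5149, 0.1498, 0.2453]
eef_rot: [-2.544, 1.568, 0.616]
ft_force: [2.1, -0.4, -1.7]
finger_gap: 0.0001
t 12.9 ee [0.5149 0.1498 0.2453] tip [0.5153 0.1501 0.0719] F [ 2.09 -0.4  -1.67] dq 0.126
X [ 0.0021  0.0015 -1.    ] Y [ 0.0191 -0.9998 -0.0014]
clock: 13.1
ee_pos: [0.5019, 0.1496, 0.2458]
eef_rot: [-2.526, 1.567, 0.636]
ft_force: [1.5, 0.2, -2.0]
finger_gap: -0.0001
t 13.1 ee [0.5019 0.1496 0.2458] tip [0.5024 0.1499 0.0724] F [ 1.52  0.22 -2.03] dq 0.071
X [ 0.0028  0.002  -1.    ] Y [ 0.02   -0.9998 -0.002 ]
```

```bash
python3 -m handwheel '[[0,0,4,0,0,0,1],[0,0,4,0,0,0,1]]'; python3 st.py; python3 -m handwheel '[[0,0,3,0,0,0,1]]'; python3 st.py
```

```text
clock: 13.3
ee_pos: [0.4945, 0.1499, 0.2466]
eef_rot: [-2.705, 1.563, 0.458]
ft_force: [20.0, -5.9, -11.1]
finger_gap: 0.0004
t 13.3 ee [0.4945 0.1499 0.2466] tip [0.4957 0.1505 0.0732] F [ 19.95  -5.92 -11.07] dq 0.079
X [ 0.0072  0.0035 -1.    ] Y [ 0.0215 -0.9998 -0.0034]
clock: 13.4
ee_pos: [0.4935, 0.1506, 0.2475]
eef_rot: [-2.785, 1.557, 0.38]
ft_force: [19.1, -5.6, -10.3]
finger_gap: 0.0
t 13.4 ee [0.4935 0.1506 0.2475] tip [0.4958 0.1515 0.0741] F [ 19.15  -5.64 -10.35] dq 0.06
X [ 0.0132  0.0053 -0.9999] Y [ 0.0232 -0.9997 -0.005 ]
```

Force rose to 20 N at the expected position, so it's at its shut stop. I'll back off and lift.

```bash
python3 -m handwheel '[[0,0,-6,0,0,0,1],[-8,0,-4,0,0,0,1],[-20,0,0,0,0,0,1],[-30,0,0,0,0,0,1],[-30,0,0,0,0,0,1],[-30,0,10,0,0,0,1],[-10,0,20,0,0,0,1],[0,0,20,0,0,0,1],[0,0,20,0,0,0,1],[0,0,0,0,0,0,1],[0,0,0,0,0,0,1]]'; python3 st.py; python3 - <<'E'
from h import *
save('w13',optics.snapshot('wrist')); c=optics.get_calibration('wrist')
for d in optics.spot_point('tare_ridge','wrist')[:1]: print(d['at'],d['p'],ray(c,d['at'],.08))
save('s13',cv2.resize(optics.snapshot('scene')[120:312,130:386],None,fx=3,fy=3,interpolation=cv2.INTER_CUBIC))
E
```

```text
clock: 14.5
ee_pos: [0.429, 0.1473, 0.384]
eef_rot: [-2.61, 1.564, 0.552]
ft_force: [0.3, -0.4, -0.1]
finger_gap: 0.0005
t 14.5 ee [0.429  0.1473 0.384 ] tip [0.4299 0.1479 0.2106] F [ 0.34 -0.41 -0.14] dq 0.008
X [ 0.0055  0.0034 -1.    ] Y [ 0.0205 -0.9998 -0.0033]
[253.1, 125.9] 0.76 [0.4814757  0.14842279 0.08      ]
```

View pics/w13.png

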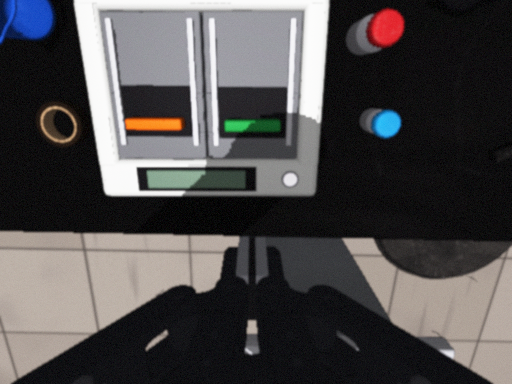

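View pics/s13.png

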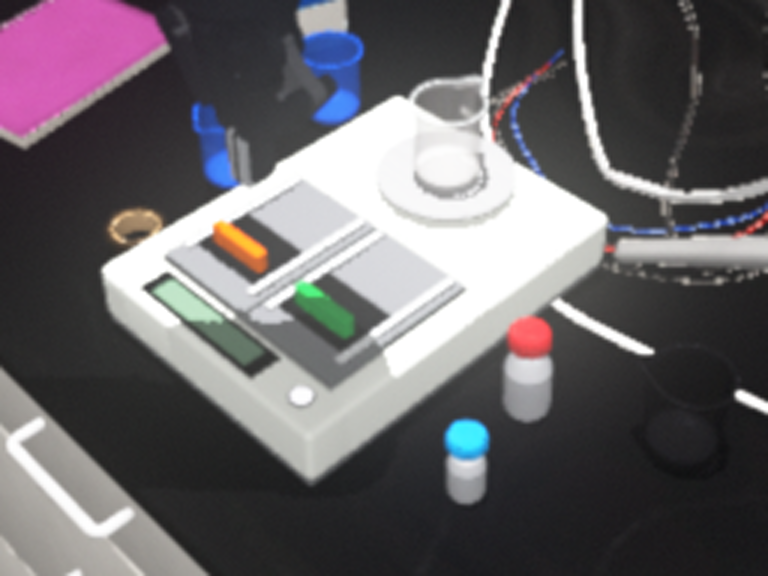

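The green ridge is now at x≈0.4815, fully shut and in line with the orange one; at the start it was about 5 mm further back. The beaker, vials and tape are where they were, and the arm is clear.

```bash
python3 - <<'E'
from h import *
print(arm.state()['clock']); print(arm.close_job())
E
```

```text
14.65
the job is handed in; nothing more can be done
None
```

The balance was tared and the job handed in at 14.65 s; no verdict is reported.

- **Opening:** I pushed the green-ridged shutter back to its stop with closed fingers, reaching about 45 N there, and the green key came into view.
- **Pressing the key:** I pressed it to its stop for more than 0.3 s, with the tips at about 32.5 mm above the worktop and 26–40 N on the wrist. After I lifted out, the key looked fully up.
- **Shutting:** I pushed the shutter from behind its ridge until the force rose to about 20 N at the shut stop.

**Last checks:** The green ridge was at x ≈ 0.4815 m, in line with the orange one, about 5 mm nearer than at the start, so it had probably been slightly open. The orange shutter, beaker, vials and tape looked unmoved, and the arm was clear, with only noise on the force reading. The key could not be seen once the shutter was shut. That it is up rests on the picture taken just before.

**Disagreement:** The scene and wrist cameras differed by up to about 6 mm in x on the key and ridge. I used the wrist view, which matched the well edges to within 2 mm.

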